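# Thread the gauge rod into the lid-checking stand

### The arm

A 6-joint arm with a two-finger parallel gripper is mounted at the origin on the work surface. World frame = base frame: x ahead of the robot, y to its left, z up, the work surface at z = 0. Lengths are in mm, angles in rad, forces in N, time in s.
With the tool pointing down it reaches from about 275 to 750 mm from the base axis. Payload 10.2 kg.
Tool frame: the origin (TCP) lies between the finger pads; the fingertips stand 19 mm ahead of it and the grasp point (between the pads) is the TCP; z points along the fingers, y is the line along which they close (so a half turn about z gives the same grasp; the last joint's range is limited). The gripper opens to 85 mm and grips with 20 to 120 N. Pads are 22 mm wide; open, the fingers measure 114 mm over their backs; the gripper's body (76 mm by 85 mm) begins 54 mm behind the grasp point. The pads swing forward as they close: fully open they stand 13 mm farther back than shut.
Start: joints at [1.101, 0.313, 1.498, -0, 1.331, -0.223], TCP at [128.271, 509.095, 250.294] pointing down, gripper open.
Joint ranges: [-2.94, 2.94], [-0.97, 2.17], [0.19, 2.56], [-1.23, 4.37], [0.02, 3.11], [-2.88, 2.88]. Speed limits (rad/s): [2.39, 2.39, 3.01, 3.14, 3.14, 3.14].

### API

Orientations are given as a unit quaternion [w, x, y, z].
In Python, from rig import sense, capture, finish_job gives the robot as it stands. The module is installed in compiled form; this text tells all that it offers.
- The arm moves only by the tool move_arm, never from a script. Its argument "moves" is a list of rows, each an object with "turn": the turn, a rotation vector about the tool's x, y, z in rad, a list of three; "translation": the shift along the tool's x, y, z in mm, a list of three; "hand": the opening, from 0 (shut) to 1 (fully open). In form: [{"turn": [wx, wy, wz], "translation": [x, y, z], "hand": hand}, ...]. A call has 1 to 10 rows; each row shifts and turns the commanded pose from where the row before left it, along the tool's axes as they then stand; what a row does not reach is not made up. A row lasts 1/12 s, in which the tool goes at most 41.7 mm and 7.16 degrees, less where a joint would pass 70% of its speed; a pose out of reach is approached as far as the arm can. A call with a gripper value outside its range is refused whole. The fingers move at their own pace and stop on an object; "grip_force" is the grip in N (left out, the last holds). Time passes only in rows, so rows that do not move let the fingers close. It gives the time, the measured TCP pose, the force, the opening and the grip force at its end, in the units of the state.
- sense(): the state, without advancing time (a new reading comes with each control period).
- capture(name): name is "scene" or "top"; returns a dict with "image" (400x640x3 uint8, blue, green, red), "z_map" (400x640 float32, mm along the optical axis (not along the pixel's ray), 0 where there is no reading), "vertical_fov" (degrees; the focal length in pixels is half the picture's height over the tangent of half this angle, whatever the lens; pixels are square), "cx", "cy" (the principal point, pixels), "k1" (the pictures are not rectified: a ray, as slopes to the right and down, at radius r is drawn at 1 + k1 r^2 times it, then the intrinsics apply), "R" (3x3) and "t" (3): a world point X has camera coordinates R X + t. Camera axes: x right, y down, z forward; pixel columns grow to the right and rows downward; lengths in mm; the calibration is good to about 2 mm. A picture is of the moment at which its call begins.
- finish_job(): hands the job in; it is judged then, once.
The state is a dict: "time_s": time; "joints": joint angles; "dq": joint speeds; "tau": joint torques, N m; "eef_pos": TCP position; "ee_rot": TCP orientation; "force": force on the tool from outside, world axes, zero at the start; "wrist_torque": the same for the moment, N m; "grip_width": opening from 0.0 (shut) to 1.0 (fully open); "grip_force": force on a finger pad.
Only numpy, scipy, OpenCV 4.12 (cv2) and the standard library are available. Lean on these libraries where they do the work, as an engineer would, in place of code of your own. Each camera call takes 0.05 s, during which the arm holds its last target. There are 200 camera calls.

### The job

Pluck the red-knobbed gauge rod out of its pocket in the wooden tray and thread it, pointed end down, through the upper and then the lower bushing of the green gauge stand. Finish while still holding it, still and upright, with its tip about halfway between the underside of the lower bushing and the yellow lid below, so that a colleague can clamp it. The rod must never touch the freshly lacquered lid; leave the lid, the other two rods, the sanding block, the vases and the bowl where they are.

Things in the scene. Friction and masses are not known exactly. Their poses are not given: they have to be found in the camera images.
- rod: gauge rod to use, upright in any one of the tray's three pockets: steel shaft 12 mm thick, foot tapering to 9 mm over the last 4 mm; round RED knob, 20 mm diameter, 30 mm tall, from 112 to 142 mm above the tip (its centre 127 mm above the tip, 133 mm above the table at the start). 0.08 to 0.17 kg. Origin: the tip (centre of the foot); z runs up the rod. Round, so its yaw means nothing
- tray: fixed wooden pocket tray, 60 x 190 x 46 mm (x, y, z). Origin: centre of the underside. Three round pockets 13.5 mm wide, 40 mm deep (floor 6 mm above the table) in a row along its y axis at -60, 0 and +60 mm, each holding one rod. Fingers closing along the tray's x axis have free space on both sides of a knob
- stand: fixed gauge stand: steel base plate 10 mm thick (x -70 to 70, y -100 to 55 mm), green column on its -y side (y -90 to -60 mm, top at 145 mm), two green 44 mm square lugs at 70 to 86 and 122 to 138 mm above the table, each with a vertical brass-ringed bushing, bore 14 mm, 2 mm chamfer. Both bores lie on this body's z axis. Origin: on that axis at table height
- upper_bore (a point): centre of the top mouth of the upper bushing, 138 mm above the table, where the rod enters
- lower_bore (a point): centre of the underside of the lower bushing, 70 mm above the table, where the tip comes out
- lid: freshly lacquered round yellow lid, 84 mm in diameter, 22 mm tall, loose on the stand's base plate under the bushings, roughly centred on the bore axis; its flat top is 32 mm above the table. Origin: centre of its underside
- rod_blue: another rod of the same shape with a BLUE knob, in another pocket; to be left alone. Origin: its tip
- rod_black: another rod of the same shape with a BLACK knob, in another pocket; to be left alone. Origin: its tip
- sanding_block: loose black rubber sanding block 95 x 35 x 16 mm beyond the tray and stand; bystander. Origin: centre of its underside
- vase_tall: loose yellow vase, 120 mm in diameter, 190 mm tall, at the robot's right; bystander. Origin: centre of its underside
- vase_small: loose yellow vase, 90 mm in diameter, 120 mm tall, at the robot's right; bystander. Origin: centre of its underside
- bowl: loose yellow bowl, 180 mm in diameter, 55 mm tall, at the robot's left; bystander. Origin: centre of its underside

How it is judged (in metres and radians):
On the way, in this order (a step that is already met when the one before it is completed fails the run):
1. the red rod is lifted clear of the tray in the fingers (z of rod in the frame of tray above 0.05 m and contact force between the fingers and rod above 1 N), for 0.1 s.
2. the tip has come through the upper bushing and is still above the lower one (z of rod in the frame of stand between 0.08 and 0.12 m and horizontal distance between rod and upper_bore below 0.01 m and angle between the z axis of rod and the z axis of stand, either way round below 0.15 rad), for 0.04 s.
At the end, for the whole second after the job is handed in: Rod gripped (over 2 N) and still (under 10 mm/s), through both bushings: tip within 5 mm of the bore axis, rod within 0.06 rad of upright, tip at least 6 mm below the lower bushing and at least 4 mm above the lid (36 to 64 mm above the table), not touching the lid (z of rod in the frame of stand between 0.036 and 0.064 m and horizontal distance between rod and lower_bore below 0.005 m and angle between the z axis of rod and the z axis of stand, either way round below 0.06 rad and contact force between the fingers and rod above 2 N and contact force between rod and lid below 0.1 N and linear speed of rod below 0.01 m/s); the arm keeps its last pose, push and grip.
It fails at once if the rod or the fingers touch the lacquered lid (contact force between any of rod, the fingers and lid above 0.3 N).
It fails at once if the lid is shifted (distance of lid from where it was at the start of the episode above 0.006 m).
It fails at once if the blue or the black rod is pulled out or disturbed (distance of any of rod_blue, rod_black from where it was at the start of the episode above 0.012 m).
It fails at once if the sanding block, a vase or the bowl is moved (distance of any of sanding_block, vase_tall, vase_small, bowl from where it was at the start of the episode above 0.02 m).
It also fails if it takes over 42 s, if anything falls off the work surface, if the arm or the gripper's body presses on something with over 40 N, if the wrist force passes 120 N, or if a joint passes its speed limit or range.

## Working session

There is one attempt and no reset: what is moved stays moved. The work goes in short steps, Python scripts to look and compute and a tool call to move; the robot and the scene stay as the last step left them, time stands still between calls to the robot, and variables do not carry over. Pictures are saved under pics/ and viewed, at most 10 in all, crops included, and the job is handed in when it is done.

Besides the shell and the picture viewer there is one more tool, called after "Request:" in YAML: its name, and indented under it one key for each argument. move_arm: Moves the arm, as the interface text tells. Its arguments: {"type":"object","properties":{"moves":{"type":"array","items":{"type":"object","properties":{"turn":{"type":"array","items":{"type":"number"}},"translation":{"type":"array","items":{"type":"number"}},"hand":{"type":"number"}}}},"grip_force":{"type":"number"}},"required":["moves"]}

```bash
mkdir -p pics; cat > h.py <<'E'
import numpy as np, cv2
from rig import sense, capture, finish_job
def K(c):
    f=200/np.tan(np.radians(c["vertical_fov"])/2)
    return np.array([[f,0,c["cx"]],[0,f,c["cy"]],[0,0,1.]])
def dist(c): return np.array([c["k1"],0,0,0,0.])
def rays(c,uv):
    p=cv2.undistortPoints(np.array(uv,float).reshape(-1,1,2),K(c),dist(c)).reshape(-1,2)
    return np.c_[p,np.ones(len(p))]
def cloud(c):
    v,u=np.mgrid[0:400,0:640]
    r=rays(c,np.c_[u.ravel(),v.ravel()])*c["z_map"].reshape(-1,1)
    return ((r-np.array(c["t"]))@np.array(c["R"])).reshape(400,640,3)
def plane(c,uv,z):
    R=np.array(c["R"]);o=-R.T@np.array(c["t"]);d=rays(c,uv)@R
    return o+d*((z-o[2])/d[:,2])[:,None]
def proj(c,P):
    return cv2.projectPoints(np.array(P,float).reshape(-1,1,3),cv2.Rodrigues(np.array(c["R"]))[0],np.array(c["t"],float),K(c),dist(c))[0].reshape(-1,2)
E
python3 - <<'E'
from h import *
import pickle
s=sense();print(s)
for n in("scene","top"):
    c=capture(n);pickle.dump(c,open(n+".pkl","wb"));cv2.imwrite(f"pics/{n}0.png",c["image"])
    print(n,c["vertical_fov"],c["cx"],c["cy"],c["k1"],-np.array(c["R"]).T@np.array(c["t"]))
E
```

```text
{'time_s': 0.0, 'joints': array([ 1.10056561e+00,  3.13489116e-01,  1.49844645e+00,  4.25712771e-06,
        1.33099301e+00, -2.23390490e-01]), 'dq': array([-0.00050359,  0.00109809,  0.00083932, -0.00176154, -0.00048697,
       -0.00082466]), 'tau': array([-9.43286723e-04, -4.12266970e+01, -2.59747928e+01, -2.65078643e-04,
        4.11869172e-03, -4.58131538e-06]), 'eef_pos': array([128.1769926 , 508.87266685, 249.71151633]), 'ee_rot': array([-2.28984405e-04,  1.23107496e-01,  9.92393117e-01, -6.27489533e-04]), 'force': array([-0.75064222,  0.16015548, -0.02303751]), 'wrist_torque': array([ 0.03871252,  0.04183863, -0.01563593]), 'grip_force': 0.0, 'grip_width': 0.9999982394933743}
scene 49.57678881224162 325.0487872989707 198.73697349169004 0.027926163964991278 [1229.99034045  914.51202355  830.31389628]
top 48.75080387187259 316.09376630943115 206.33743511774043 -0.0031809061215293003 [ 451.26790866  -32.16016501 1721.85990945]
```

View pics/scene0.png

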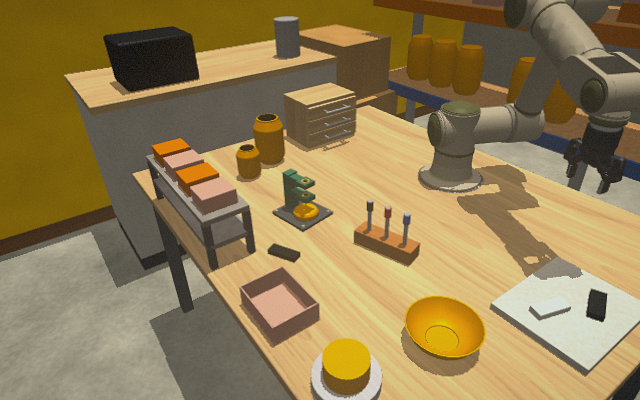

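View pics/top0.png

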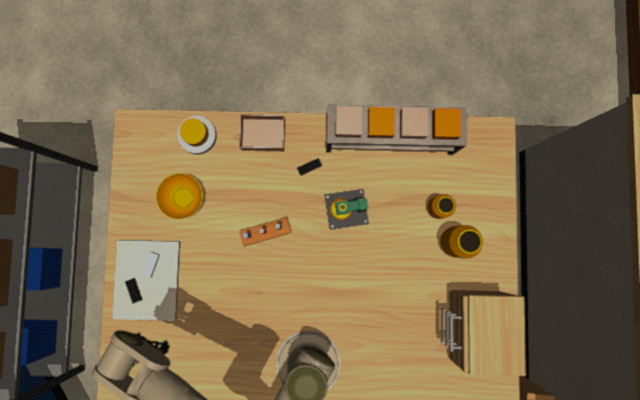

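The scene image shows the tray at about (388,240) with the red knob in the middle pocket at (388,212), the stand at (303,195) and the bowl at (445,328). In the top image the tray is at (265,231) and the stand at (346,209). Next I'll zoom in on both.

```bash
python3 - <<'E'
from h import *
import pickle
S=pickle.load(open("scene.pkl","rb"));T=pickle.load(open("top.pkl","rb"))
a=cv2.resize(S["image"][155:265,265:425],None,fx=5,fy=5,interpolation=cv2.INTER_CUBIC)
b=cv2.resize(T["image"][180:250,235:375],None,fx=5.7,fy=5.7,interpolation=cv2.INTER_CUBIC)
cv2.imwrite("pics/sz.png",a);cv2.imwrite("pics/tz.png",b)
for n,c in(("S",S),("T",T)):
    P=cloud(c);im=c["image"].astype(int);B,G,Rr=im[...,0],im[...,1],im[...,2]
    roi=np.zeros((400,640),bool)
    if n=="S": roi[155:265,265:425]=1
    else: roi[180:250,235:375]=1
    red=roi&(Rr>1.8*G)&(Rr>1.8*B)&(P[...,2]>100)
    grn=roi&(G>1.2*Rr)&(P[...,2]>40)
    tray=roi&(P[...,2]>38)&(P[...,2]<52)&(Rr>1.5*B)&(P[...,1]>0)
    plate=roi&(P[...,2]>3)&(P[...,2]<16)
    yel=roi&(Rr>2.5*B)&(G>0.5*Rr)&(P[...,2]>20)&(P[...,2]<40)
    kn=roi&(P[...,2]>115)&(P[...,1]>0)
    for m,k in((red,"red"),(grn,"green"),(tray,"tray"),(plate,"plate"),(yel,"lid"),(kn,"knobs")):
        if m.sum()<3: print(n,k,m.sum());continue
        X=P[m];v,u=np.where(m)
        r=cv2.minAreaRect(X[:,:2].astype(np.float32))
        print(n,k,m.sum(),"px",u.mean().round(1),v.mean().round(1),"med",np.median(X,0).round(1),"min",X.min(0).round(),"max",X.max(0).round(),"rect",np.round(r[0],1),np.round(r[1],1),round(r[2],1))
    z=P[...,2]; print("table z",np.median(z[roi&(abs(z)<8)]))
E
```

```text
S red 38 px 387.4 212.9 med [503.2 183.1 135. ] min [494. 174. 119.] max [507. 189. 149.] rect [501.7 182.3] [ 8.5 15.4] 40.0
S green 190 px 297.4 179.5 med [ 597.3 -146.6  138.2] min [ 565. -199.   82.] max [624. -86. 148.] rect [ 596.8 -140.7] [ 43.9 110.4] 14.5
S tray 852 px 387.5 238.1 med [500.1 188.7  46.3] min [442.  78.  38.] max [555. 280.  51.] rect [496.3 177.9] [ 68.8 192.1] 17.3
S plate 2141 px 329.7 216.9 med [552.9 -67.7   5.3] min [  -9. -545.    3.] max [821. 291.  16.] rect [ 429.5 -112.9] [703.8 651.9] 51.6
S lid 376 px 299.9 200.7 med [ 589.1 -109.1   31.2] min [ 447. -514.   20.] max [633. 263.  40.] rect [ 552.3 -128.7] [773.5 158.7] 86.0
S knobs 324 px 377.9 211.0 med [505.5 188.9 144.9] min [471. 110. 117.] max [1230.  915.  830.] rect [826.7 551.1] [1079.   121.3] 48.4
table z 0.38772471977754414
T red 6 px 264.2 231.3 med [493.  164.6 136.1] min [487. 163. 119.] max [502. 167. 148.] rect [494.2 164.5] [ 3.3 14.7] 79.5
T green 292 px 352.3 206.0 med [ 591.9 -155.9  139.4] min [ 451. -202.   58.] max [ 620.  221. 1722.] rect [504.6  -4.7] [119.3 437.4] 21.7
T tray 624 px 265.5 231.4 med [495.6 169.4  45.7] min [443.  74.  38.] max [549. 271.  52.] rect [495.7 173.1] [ 60.1 190.3] 17.3
T plate 2514 px 315.2 212.3 med [575.6 -57.    5.8] min [ 426. -246.    3.] max [708. 302.  16.] rect [567.2  26.6] [270.1 545.5] 1.3
T lid 204 px 321.2 215.5 med [566.1 -91.6  31.9] min [ 447. -150.   20.] max [632. 254.  40.] rect [528.1  55.1] [ 81.  416.7] 20.2
T knobs 91 px 260.8 231.0 med [494.1 173.8 147.9] min [468. 106. 119.] max [521. 239. 158.] rect [495.5 172.8] [ 19.1 138.5] 17.6
table z 0.05194760389196523
```

View pics/sz.png

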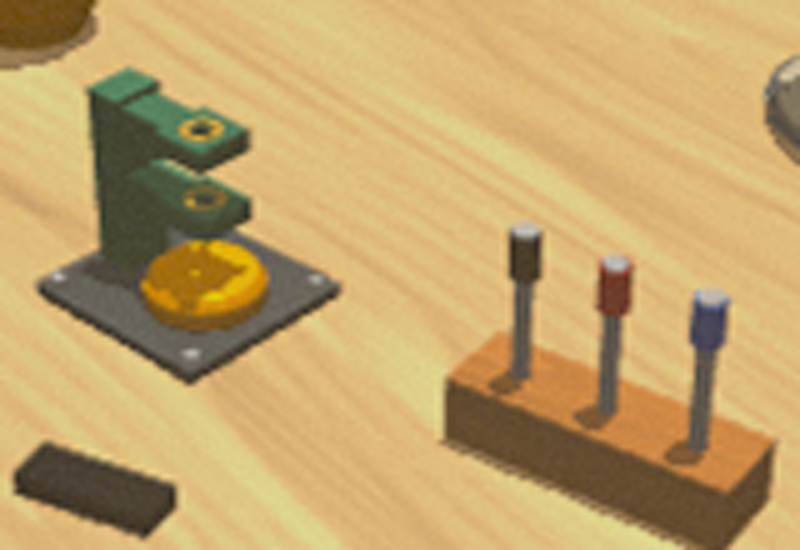

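View pics/tz.png

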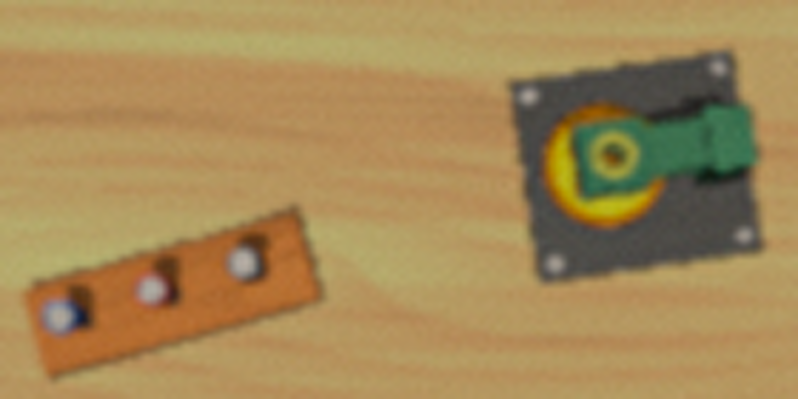

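```bash
python3 - <<'E'
from h import *
import pickle
S=pickle.load(open("scene.pkl","rb"));T=pickle.load(open("top.pkl","rb"))
print("bore T",plane(T,[[342.1,206.4]],138),"S",plane(S,[[305.2,180.4]],138),"S low mouth",plane(S,[[265+(205-2)/5,155+(198-2)/5]],86))
print("knob tops red/blk/blue S",plane(S,[[265+122.8,155+52.7],[265+104.7,155+46],[265+142,155+59.5]],148).round(1).tolist())
print("T",plane(T,[[235+153/5.7-.4,180+288/5.7-.4],[235+245/5.7-.4,180+263/5.7-.4],[235+63/5.7-.4,180+316/5.7-.4]],148).round(1).tolist())
for n,c in(("S",S),("T",T)):
    P=cloud(c);im=c["image"].astype(int);mx=im.max(2);sat=(mx-im.min(2))/np.maximum(mx,1)
    box=(P[...,0]>490)&(P[...,0]<710)&(P[...,1]>-260)&(P[...,1]<0)
    pl=box&(P[...,2]>5)&(P[...,2]<15)&(sat<.35)
    X=P[pl][:,:2].astype(np.float32)
    r=cv2.minAreaRect(X);print(n,"plate",pl.sum(),np.round(r[0],1),np.round(r[1],1),r[2])
    top=box&(P[...,2]>134)&(P[...,2]<150)&(im[...,1]>1.1*im[...,2])
    r=cv2.minAreaRect(P[top][:,:2].astype(np.float32));print(n,"toplug",top.sum(),np.round(r[0],1),np.round(r[1],1),r[2])
    # bolt heads: bright low-sat blobs on plate
    w=box&(P[...,2]>3)&(P[...,2]<25)&(sat<.3)&(mx>120)
    k,l,st,ce=cv2.connectedComponentsWithStats(w.astype(np.uint8))
    for i in range(1,k):
        if st[i,4]>2: print("bolt",st[i,4],plane(c,[ce[i]],12)[0].round(1))
E
```

```text
bore T [[ 589.46382724 -113.24316139  138.        ]] S [[ 587.21465045 -111.07900878  138.        ]] S low mouth [[ 588.23027251 -111.60678868   86.        ]]
knob tops red/blk/blue S [[497.7, 178.4, 148.0], [515.0, 120.3, 148.0], [479.2, 235.8, 148.0]]
T [[497.4, 173.2, 148.0], [514.3, 116.1, 148.0], [478.6, 228.9, 148.0]]
S plate 556 [ 593.2 -128.8] [142.3 156.2] 9.816964149475098
S toplug 180 [ 595.8 -142.6] [ 42.7 114.1] 10.221549034118652
bolt 6 [ 657.8 -192.8   12. ]
bolt 6 [522.8 -79.1  12. ]
bolt 7 [638.3 -59.4  12. ]
T plate 619 [ 591.7 -135.3] [139.  152.6] 9.805276870727539
T toplug 238 [ 592.9 -146.8] [ 43.3 109.2] 10.171804428100586
bolt 4 [ 660.3 -190.3   12. ]
bolt 6 [637.9 -60.2  12. ]
bolt 5 [ 547.2 -210.1   12. ]
bolt 7 [524.5 -81.9  12. ]
```

Request:
move_arm:
  moves:
    - {"turn": [0, 0, 0.1136], "translation": [0, 0, 0], "hand": 1}
    - {"turn": [0, 0, 0.1136], "translation": [0, 0, 0], "hand": 1}
    - {"turn": [0, 0, 0.1136], "translation": [0, 0, 0], "hand": 1}
    - {"turn": [0, 0, 0.1136], "translation": [0, 0, 0], "hand": 1}
    - {"turn": [0, 0, 0.1136], "translation": [0, 0, 0], "hand": 1}
    - {"turn": [0, 0, 0.1136], "translation": [0, 0, 0], "hand": 1}
    - {"turn": [0, 0, 0.1136], "translation": [0, 0, 0], "hand": 1}
    - {"turn": [0, 0, 0.1136], "translation": [0, 0, 0], "hand": 1}
    - {"turn": [0, 0, 0.1136], "translation": [0, 0, 0], "hand": 1}
    - {"turn": [0, 0, 0], "translation": [0, 0, 0], "hand": 1}
  grip_force: 40

```text
time_s: 0.93
eef_pos: [128.2, 509.0, 250.0]
ee_rot: [0.0, 0.594, 0.804, -0.0]
force: [0.1, -0.4, 0.2]
grip_width: 1.002
grip_force: 0.0
```

Request:
move_arm:
  moves:
    - {"turn": [0, 0, 0], "translation": [-21.4, 12.6, 0], "hand": 1}
    - {"turn": [0, 0, 0], "translation": [-21.4, 12.6, 0], "hand": 1}
    - {"turn": [0, 0, 0], "translation": [-21.4, 12.6, 0], "hand": 1}
    - {"turn": [0, 0, 0], "translation": [-21.4, 12.6, 0], "hand": 1}
    - {"turn": [0, 0, 0], "translation": [-21.4, 12.6, 0], "hand": 1}
    - {"turn": [0, 0, 0], "translation": [-21.4, 12.6, 0], "hand": 1}
    - {"turn": [0, 0, 0], "translation": [-21.4, 12.6, 0], "hand": 1}
    - {"turn": [0, 0, 0], "translation": [-21.4, 12.6, 0], "hand": 1}
    - {"turn": [0, 0, 0], "translation": [-21.4, 12.6, 0], "hand": 1}
    - {"turn": [0, 0, 0], "translation": [-21.4, 12.6, 0], "hand": 1}

```text
time_s: 1.77
eef_pos: [312.8, 341.2, 250.2]
ee_rot: [-0.0, 0.591, 0.807, -0.0]
force: [0.3, 0.3, -0.7]
grip_width: 1.003
grip_force: 0.0
```

Request:
move_arm:
  moves:
    - {"turn": [0, 0, 0], "translation": [-21.4, 12.6, 0], "hand": 1}
    - {"turn": [0, 0, 0], "translation": [-21.4, 12.6, 0], "hand": 1}
    - {"turn": [0, 0, 0], "translation": [-21.4, 12.6, 0], "hand": 1}
    - {"turn": [0, 0, 0], "translation": [-21.4, 12.6, 0], "hand": 1}
    - {"turn": [0, 0, 0], "translation": [-21.4, 12.6, 0], "hand": 1}
    - {"turn": [0, 0, 0], "translation": [-21.4, 12.6, 0], "hand": 1}
    - {"turn": [0, 0, 0], "translation": [-21.4, 12.6, 0], "hand": 1}
    - {"turn": [0, 0, 0], "translation": [-21.4, 12.6, 0], "hand": 1}
    - {"turn": [0, 0, 0], "translation": [-21.4, 12.6, 0], "hand": 1}
    - {"turn": [0, 0, 0], "translation": [0, 0, 0], "hand": 1}

```text
time_s: 2.6
eef_pos: [479.9, 189.4, 249.8]
ee_rot: [0.0, 0.593, 0.805, -0.0]
force: [1.2, 0.3, -0.2]
grip_width: 1.003
grip_force: 0.0
```

Request:
move_arm:
  moves:
    - {"turn": [0, 0, 0], "translation": [-19.6, 11.3, 0], "hand": 1}
    - {"turn": [0, 0, 0], "translation": [0, 0, 20], "hand": 1}
    - {"turn": [0, 0, 0], "translation": [0, 0, 20], "hand": 1}
    - {"turn": [0, 0, 0], "translation": [0, 0, 20], "hand": 1}
    - {"turn": [0, 0, 0], "translation": [0, 0, 15], "hand": 1}
    - {"turn": [0, 0, 0], "translation": [0, 0, 0], "hand": 1}
    - {"turn": [0, 0, 0], "translation": [0, 0, 0], "hand": 1}

```text
time_s: 3.18
eef_pos: [493.9, 176.9, 175.2]
ee_rot: [-0.0, 0.592, 0.806, -0.0]
force: [-0.0, 0.2, -0.7]
grip_width: 1.0
grip_force: 0.0
```

```bash
python3 - <<'E'
from h import *
s=sense();print(s["eef_pos"],s["ee_rot"])
S=capture("scene");T=capture("top")
a=cv2.resize(S["image"][150:270,310:470],None,fx=4,fy=4,interpolation=cv2.INTER_CUBIC)
b=cv2.resize(T["image"][180:280,225:305],None,fx=4.8,fy=4.8,interpolation=cv2.INTER_CUBIC)[:480]
print(proj(S,[s["eef_pos"]]),proj(T,[s["eef_pos"]]))
cv2.imwrite("pics/pre.png",np.hstack([a,b[:, :160*5][:, :384]])[:, :800])
E
```

```text
[493.86452773 176.89519471 175.2296056 ] [-4.67220630e-04  5.91960561e-01  8.05966702e-01 -3.89595580e-04]
[[388.9631364 198.9208299]] [[259.34336407 230.85451727]]
```

View pics/pre.png

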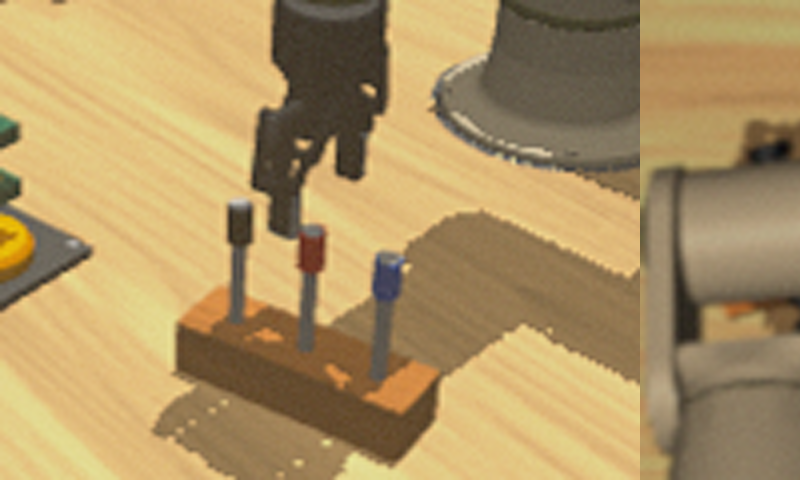

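The fingers straddle the red knob in the scene view: tips at (285,228) and (350,172), knob top at (313,230) in the crop. The top view is blocked by the arm. I'll descend and close gently.

Request:
move_arm:
  moves:
    - {"turn": [0, 0, 0], "translation": [-1.6, 2.2, 0], "hand": 1}
    - {"turn": [0, 0, 0], "translation": [0, 0, 10.5], "hand": 1}
    - {"turn": [0, 0, 0], "translation": [0, 0, 10.5], "hand": 1}
    - {"turn": [0, 0, 0], "translation": [0, 0, 10.5], "hand": 1}
    - {"turn": [0, 0, 0], "translation": [0, 0, 10.5], "hand": 1}
    - {"turn": [0, 0, 0], "translation": [0, 0, 0], "hand": 1}
    - {"turn": [0, 0, 0], "translation": [0, 0, 0], "hand": 0.5}
    - {"turn": [0, 0, 0], "translation": [0, 0, 0], "hand": 0.35}
    - {"turn": [0, 0, 0], "translation": [0, 0, 0], "hand": 0.3}
  grip_force: 20

```text
time_s: 4.03
eef_pos: [497.1, 175.8, 133.7]
ee_rot: [0.0, 0.593, 0.805, 0.0]
force: [0.1, -0.3, 0.2]
grip_width: 0.603
grip_force: 0.0
```

Request:
move_arm:
  moves:
    - {"turn": [0, 0, 0], "translation": [0, 0, 0], "hand": 0.1}
    - {"turn": [0, 0, 0], "translation": [0, 0, 0], "hand": 0}
    - {"turn": [0, 0, 0], "translation": [0, 0, 0], "hand": 0}
    - {"turn": [0, 0, 0], "translation": [0, 0, 0], "hand": 0}
    - {"turn": [0, 0, 0], "translation": [0, 0, 0], "hand": 0}

```text
time_s: 4.45
eef_pos: [496.9, 175.7, 133.6]
ee_rot: [0.0, 0.593, 0.805, 0.0]
force: [-1.4, -0.3, 4.1]
grip_width: 0.226
grip_force: 21.4
```

Request:
move_arm:
  moves:
    - {"turn": [0, 0, 0], "translation": [0, 0, 0], "hand": 0}
    - {"turn": [0, 0, 0], "translation": [0, 0, 0], "hand": 0}
    - {"turn": [0, 0, 0], "translation": [0, 0, -6], "hand": 0}
    - {"turn": [0, 0, 0], "translation": [0, 0, -8], "hand": 0}
    - {"turn": [0, 0, 0], "translation": [0, 0, -8], "hand": 0}
    - {"turn": [0, 0, 0], "translation": [0, 0, -8], "hand": 0}
  grip_force: 60

```text
time_s: 4.95
eef_pos: [496.9, 175.7, 164.3]
ee_rot: [0.0, 0.593, 0.805, 0.0]
force: [0.0, 0.5, -1.6]
grip_width: 0.217
grip_force: 58.6
```

Request:
move_arm:
  moves:
    - {"turn": [0, 0, 0], "translation": [0, 0, -10], "hand": 0}
    - {"turn": [0, 0, 0], "translation": [0, 0, -15], "hand": 0}
    - {"turn": [0, 0, 0], "translation": [0, 0, -20], "hand": 0}
    - {"turn": [0, 0, 0], "translation": [0, 0, -20], "hand": 0}
    - {"turn": [0, 0, 0], "translation": [0, 0, -20], "hand": 0}
    - {"turn": [0, 0, 0], "translation": [0, 0, -20], "hand": 0}
    - {"turn": [0, 0, 0], "translation": [0, 0, -20], "hand": 0}
    - {"turn": [0, 0, 0], "translation": [0, 0, -15], "hand": 0}
    - {"turn": [0, 0, 0], "translation": [0, 0, 0], "hand": 0}
    - {"turn": [0, 0, 0], "translation": [0, 0, 0], "hand": 0}

```text
time_s: 5.78
eef_pos: [496.8, 175.7, 303.7]
ee_rot: [0.0, 0.593, 0.805, 0.0]
force: [-0.0, -0.4, -1.4]
grip_width: 0.216
grip_force: 58.7
```

Request:
move_arm:
  moves:
    - {"turn": [0, 0, 0], "translation": [-10, 0, 0], "hand": 0}
    - {"turn": [0, 0, 0], "translation": [-20, 0, 0], "hand": 0}
    - {"turn": [0, 0, 0], "translation": [-20, 0, 0], "hand": 0}
    - {"turn": [0, 0, 0], "translation": [-20, 0, 0], "hand": 0}
    - {"turn": [0, 0, 0], "translation": [-20, 0, 0], "hand": 0}
    - {"turn": [0, 0, 0], "translation": [-20, 0, 0], "hand": 0}
    - {"turn": [0, 0, 0], "translation": [-20, 0, 0], "hand": 0}
    - {"turn": [0, 0, 0], "translation": [-20, 0, 0], "hand": 0}
    - {"turn": [0, 0, 0], "translation": [-20, 0, 0], "hand": 0}

```text
time_s: 6.53
eef_pos: [547.2, 11.7, 302.0]
ee_rot: [-0.001, 0.593, 0.805, -0.001]
force: [-0.0, 0.3, -0.8]
grip_width: 0.212
grip_force: 58.6
```

Request:
move_arm:
  moves:
    - {"turn": [0, 0, 0], "translation": [-20, 0, 0], "hand": 0}
    - {"turn": [0, 0, 0], "translation": [-20, 0, 0], "hand": 0}
    - {"turn": [0, 0, 0], "translation": [-20, 0, 0], "hand": 0}
    - {"turn": [0, 0, 0], "translation": [-20, 0, 0], "hand": 0}
    - {"turn": [0, 0, 0], "translation": [-20, 0, 0], "hand": 0}
    - {"turn": [0, 0, 0], "translation": [-20, 0, 0], "hand": 0}
    - {"turn": [0, 0, 0], "translation": [-10, 2, 0], "hand": 0}
    - {"turn": [0, 0, 0], "translation": [-2.8, 0, 0], "hand": 0}
    - {"turn": [0, 0, 0], "translation": [0, 0, 0], "hand": 0}

```text
time_s: 7.28
eef_pos: [588.6, -113.2, 302.4]
ee_rot: [-0.001, 0.593, 0.805, -0.0]
force: [-0.3, 0.3, -0.9]
grip_width: 0.215
grip_force: 58.6
```

```bash
python3 - <<'E'
from h import *
import pickle
s=sense();print(s["eef_pos"],s["ee_rot"])
S=capture("scene");T=capture("top");pickle.dump((S,T,s),open("ab.pkl","wb"))
p=s["eef_pos"]
print("TCP,tip S",proj(S,[p,p-[0,0,127.6]]),"TCP T",proj(T,[p]))
a=cv2.resize(S["image"][130:215,270:340],None,fx=7,fy=7,interpolation=cv2.INTER_CUBIC)
b=cv2.resize(T["image"][165:245,320:360],None,fx=7,fy=7,interpolation=cv2.INTER_CUBIC)
cv2.imwrite("pics/ab.png",np.hstack([a[:560],b[:560]]))
E
```

```text
[ 588.58021298 -113.16774004  302.3801157 ] [-8.04192825e-04  5.93145326e-01  8.05095000e-01 -1.30507945e-04]
TCP,tip S [[301.85782356 132.87881202]
 [303.92900962 170.20354303]] TCP T [[344.75586991 202.30508143]]
```

View pics/ab.png

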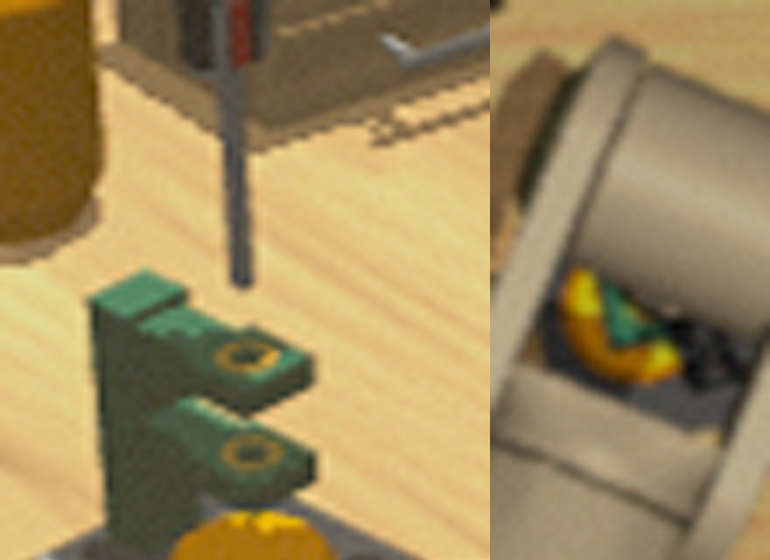

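The crop shows the rod upright, with its tip at (241,288) and the upper bore at (248,357). That puts the tip about 1 px left of the bore. I'll refine this with sub-pixel measurements.

```bash
python3 - <<'E'
from h import *
import pickle
p=sense()["eef_pos"]
ims=[capture("scene") for _ in range(6)]
c=ims[0];m=np.mean([i["image"].astype(float) for i in ims],0)
# brass ring
B,G,R=m[...,0],m[...,1],m[...,2]
for (v0,v1,z) in((176,186,138),(190,200,86)):
    w=np.zeros((400,640),bool);w[v0:v1,297:314]=1
    w&=(R>1.03*G)&(R>1.5*B)
    v,u=np.where(w);e=cv2.fitEllipse(cv2.convexHull(np.c_[u,v].astype(np.float32)))
    print(w.sum(),"ring",e[0],e[1],"world",plane(c,[e[0]],z))
# shaft centre per row, dark vs background
for r in range(142,170,4):
    row=m[r,296:312].mean(1);bg=np.median(np.r_[row[:3],row[-3:]]);wt=np.clip(bg-row-15,0,None)
    print(r,round((wt*np.arange(296,312)).sum()/wt.sum(),2),end="; ")
z=np.array([285,260,240,220,200,180.])
print("\npred",proj(c,np.c_[np.full(6,p[0]),np.full(6,p[1]),z]).round(2).tolist())
print("pred bore",proj(c,[[p[0],p[1],138],[p[0]+5,p[1],138],[p[0],p[1]+5,138],[p[0],p[1],86]]).round(2).tolist())
print(m[164:176,302:307].mean((1,2)).round())
E
```

```text
52 ring (307.2624816894531, 179.20730590820312) (10.342599868774414, 12.772244453430176) world [[ 577.67470843 -113.40433792  138.        ]]
45 ring (311.2389221191406, 194.38201904296875) (9.138028144836426, 18.943498611450195) world [[574.26065659 -99.28524986  86.        ]]
142 nan; 146 303.91; 150 305.23; 154 303.3; 158 303.53; 162 303.87; 166 303.96; 
pred [[302.38, 138.31], [302.8, 145.82], [303.13, 151.73], [303.45, 157.53], [303.76, 163.25], [304.07, 168.88]]
pred bore [[304.71, 180.4], [303.41, 180.88], [305.57, 181.02], [305.46, 194.17]]
[112. 112. 108. 108. 110. 110. 113. 169. 187. 186. 185. 189.]<stdin>:16: RuntimeWarning: invalid value encountered in scalar divide
```

Request:
move_arm:
  moves:
    - {"turn": [0, 0, 0], "translation": [0.7, -0.2, 0], "hand": 0}
    - {"turn": [0, 0, 0], "translation": [0, 0, 10], "hand": 0}
    - {"turn": [0, 0, 0], "translation": [0, 0, 10], "hand": 0}
    - {"turn": [0, 0, 0], "translation": [0, 0, 10], "hand": 0}
    - {"turn": [0, 0, 0], "translation": [0, 0, 4], "hand": 0}
    - {"turn": [0, 0, 0], "translation": [0, 0, 2], "hand": 0}
    - {"turn": [0, 0, 0], "translation": [0, 0, 2], "hand": 0}
    - {"turn": [0, 0, 0], "translation": [0, 0, 1], "hand": 0}
    - {"turn": [0, 0, 0], "translation": [0, 0, 0], "hand": 0}

```text
time_s: 8.43
eef_pos: [588.3, -112.2, 264.3]
ee_rot: [0.0, 0.593, 0.805, 0.0]
force: [-1.4, 0.7, -0.3]
grip_width: 0.218
grip_force: 58.6
```

Request:
move_arm:
  moves:
    - {"turn": [0, 0, 0], "translation": [0, 0, 1], "hand": 0}
    - {"turn": [0, 0, 0], "translation": [0, 0, 1], "hand": 0}
    - {"turn": [0, 0, 0], "translation": [0, 0, 1], "hand": 0}
    - {"turn": [0, 0, 0], "translation": [0, 0, 0], "hand": 0}

```text
time_s: 8.77
eef_pos: [588.3, -112.2, 261.1]
ee_rot: [-0.0, 0.593, 0.805, -0.0]
force: [-0.1, 0.1, -0.5]
grip_width: 0.215
grip_force: 58.6
```

Request:
move_arm:
  moves:
    - {"turn": [0, 0, 0], "translation": [0, 0, 1], "hand": 0}
    - {"turn": [0, 0, 0], "translation": [0, 0, 1], "hand": 0}
    - {"turn": [0, 0, 0], "translation": [0, 0, 0], "hand": 0}

```text
time_s: 9.02
eef_pos: [588.2, -112.2, 259.1]
ee_rot: [-0.0, 0.593, 0.805, -0.0]
force: [-0.0, 0.0, -1.9]
grip_width: 0.217
grip_force: 58.6
```

Request:
move_arm:
  moves:
    - {"turn": [0, 0, 0], "translation": [0, 0, 2], "hand": 0}
    - {"turn": [0, 0, 0], "translation": [0, 0, 2], "hand": 0}
    - {"turn": [0, 0, 0], "translation": [0, 0, 2], "hand": 0}
    - {"turn": [0, 0, 0], "translation": [0, 0, 2], "hand": 0}
    - {"turn": [0, 0, 0], "translation": [0, 0, 0], "hand": 0}

```text
time_s: 9.43
eef_pos: [588.2, -112.2, 250.7]
ee_rot: [-0.0, 0.593, 0.805, -0.0]
force: [-0.4, 1.7, -1.4]
grip_width: 0.216
grip_force: 58.6
```

```bash
python3 - <<'E'
from h import *
for _ in range(3):
    s=sense();print(s["eef_pos"],s["force"],s["wrist_torque"]);S=capture("scene")
cv2.imwrite("pics/in.png",cv2.resize(S["image"][140:220,270:340],None,fx=7,fy=7,interpolation=cv2.INTER_CUBIC))
E
```

```text
[ 588.15579785 -112.16538526  250.71702783] [-0.41876063  1.72420589 -1.42681295] [-0.01520531  0.02360325  0.05447512]
[ 588.20932385 -112.1819701   250.99281793] [-0.15177549  0.25782834 -0.81996799] [ 0.02144806 -0.0123346   0.07654524]
[ 588.27112633 -112.21049645  251.22171787] [-0.95360752  0.28312934 -0.22055469] [ 0.011157   -0.01469787 -0.01121916]
```

View pics/in.png

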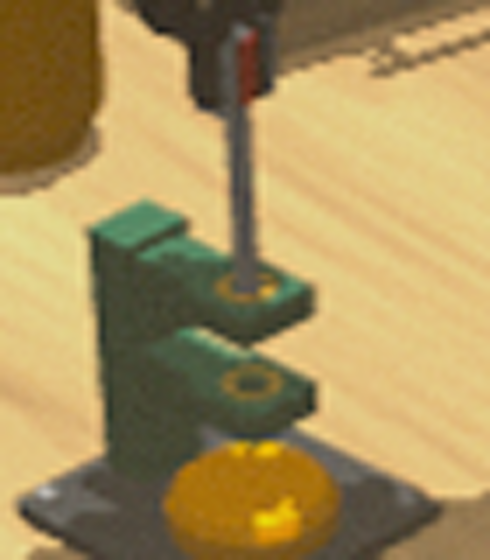

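The rod enters the upper brass ring at (245,290) with no side force. I'll go on down, pausing with the tip between the lugs.

Request:
move_arm:
  moves:
    - {"turn": [0, 0, 0], "translation": [0, 0, 4], "hand": 0}
    - {"turn": [0, 0, 0], "translation": [0, 0, 4], "hand": 0}
    - {"turn": [0, 0, 0], "translation": [0, 0, 4], "hand": 0}
    - {"turn": [0, 0, 0], "translation": [0, 0, 4], "hand": 0}
    - {"turn": [0, 0, 0], "translation": [0, 0, 4], "hand": 0}
    - {"turn": [0, 0, 0], "translation": [0, 0, 3], "hand": 0}
    - {"turn": [0, 0, 0], "translation": [0, 0, 0], "hand": 0}

```text
time_s: 10.17
eef_pos: [588.1, -112.1, 227.4]
ee_rot: [-0.001, 0.593, 0.805, -0.0]
force: [-0.3, 0.5, -0.5]
grip_width: 0.215
grip_force: 58.6
```

```bash
python3 - <<'E'
from h import *
f=[]
for _ in range(6):
    s=sense();f.append(np.r_[s["eef_pos"],s["force"],s["wrist_torque"]]);S=capture("scene")
print(np.mean(f,0).round(2))
E
```

```text
[ 5.8829e+02 -1.1220e+02  2.2820e+02  7.0000e-02  1.0000e-02 -1.1600e+00
  0.0000e+00 -3.0000e-02  1.0000e-02]
```

Request:
move_arm:
  moves:
    - {"turn": [0, 0, 0], "translation": [0, 0, 4], "hand": 0}
    - {"turn": [0, 0, 0], "translation": [0, 0, 4], "hand": 0}
    - {"turn": [0, 0, 0], "translation": [0, 0, 4], "hand": 0}
    - {"turn": [0, 0, 0], "translation": [0, 0, 2], "hand": 0}
    - {"turn": [0, 0, 0], "translation": [0, 0, 1], "hand": 0}
    - {"turn": [0, 0, 0], "translation": [0, 0, 1], "hand": 0}
    - {"turn": [0, 0, 0], "translation": [0, 0, 1], "hand": 0}
    - {"turn": [0, 0, 0], "translation": [0, 0, 0], "hand": 0}

```text
time_s: 11.13
eef_pos: [588.3, -112.2, 211.2]
ee_rot: [-0.0, 0.593, 0.805, -0.0]
force: [0.2, 0.2, -1.6]
grip_width: 0.216
grip_force: 58.6
```

Request:
move_arm:
  moves:
    - {"turn": [0, 0, 0], "translation": [0, 0, 1], "hand": 0}
    - {"turn": [0, 0, 0], "translation": [0, 0, 1], "hand": 0}
    - {"turn": [0, 0, 0], "translation": [0, 0, 1], "hand": 0}
    - {"turn": [0, 0, 0], "translation": [0, 0, 1], "hand": 0}
    - {"turn": [0, 0, 0], "translation": [0, 0, 0], "hand": 0}

```text
time_s: 11.55
eef_pos: [588.2, -112.2, 207.0]
ee_rot: [-0.0, 0.593, 0.805, -0.0]
force: [-1.0, -0.2, -1.3]
grip_width: 0.217
grip_force: 58.6
```

Request:
move_arm:
  moves:
    - {"turn": [0, 0, 0], "translation": [0, 0, 3], "hand": 0}
    - {"turn": [0, 0, 0], "translation": [0, 0, 4], "hand": 0}
    - {"turn": [0, 0, 0], "translation": [0, 0, 4], "hand": 0}
    - {"turn": [0, 0, 0], "translation": [0, 0, 0], "hand": 0}

```text
time_s: 11.88
eef_pos: [587.9, -112.1, 195.1]
ee_rot: [-0.001, 0.593, 0.805, -0.0]
force: [-0.4, 0.7, -1.6]
grip_width: 0.213
grip_force: 58.6
```

Request:
move_arm:
  moves:
    - {"turn": [0, 0, 0], "translation": [0, 0, 4], "hand": 0}
    - {"turn": [0, 0, 0], "translation": [0, 0, 4], "hand": 0}
    - {"turn": [0, 0, 0], "translation": [0, 0, 4], "hand": 0}
    - {"turn": [0, 0, 0], "translation": [0, 0, 3], "hand": 0}
    - {"turn": [0, 0, 0], "translation": [0, 0, 2.5], "hand": 0}
    - {"turn": [0, 0, 0], "translation": [0, 0, 0], "hand": 0}
    - {"turn": [0, 0, 0], "translation": [0, 0, 0], "hand": 0}
    - {"turn": [0, 0, 0], "translation": [0, 0, 0], "hand": 0}
    - {"turn": [0, 0, 0], "translation": [0, 0, 0], "hand": 0}
    - {"turn": [0, 0, 0], "translation": [0, 0, 0], "hand": 0}

```text
time_s: 12.72
eef_pos: [588.4, -112.2, 179.0]
ee_rot: [0.0, 0.593, 0.805, 0.0]
force: [-0.3, 0.0, -1.2]
grip_width: 0.217
grip_force: 58.6
```

```bash
python3 - <<'E'
from h import *
f=[]
for _ in range(6):
    s=sense();f.append(np.r_[s["eef_pos"],s["force"],s["wrist_torque"]]);S=capture("scene")
print(np.mean(f,0).round(2),s["grip_force"],s["time_s"])
cv2.imwrite("pics/end.png",cv2.resize(S["image"][140:220,270:340],None,fx=7,fy=7,interpolation=cv2.INTER_CUBIC))
E
```

```text
[ 5.8832e+02 -1.1221e+02  1.7890e+02 -2.0000e-01 -4.0000e-02 -1.0000e+00
  2.0000e-02 -1.0000e-02 -1.0000e-02] 58.63847851753235 12.9667
```

View pics/end.png

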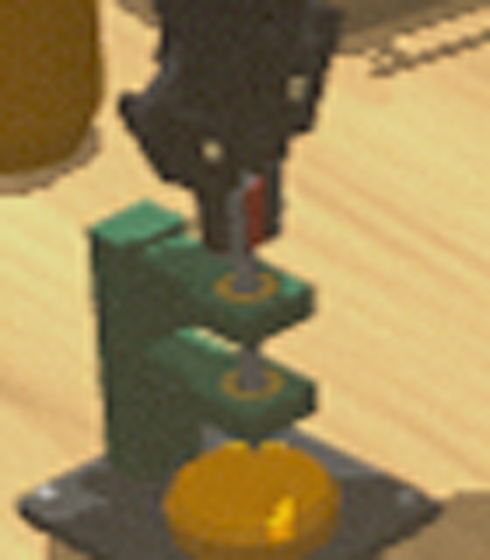

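The rod passes through both brass rings, at (245,288) and (251,383). The tip is at about 51 mm, clear of the lid, and the arm is still.

```bash
python3 -c "
from rig import finish_job
print(finish_job())"
```

```text
the job is handed in; nothing more can be done
None
```

The job is handed in: the red rod is held still and upright through both bushings with its tip about 51 mm above the table, roughly halfway between the lower bushing and the lid; no contact with the lid or the stand showed in the force readings, and the judge's verdict was not shown.

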